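# Press the bronze sleeve into the desk lamp socket

### The arm

A 6-joint arm with a two-finger parallel gripper is mounted at the origin on the work surface. World frame = base frame: x ahead of the robot, y to its left, z up, the work surface at z = 0. Lengths are in m, angles in rad, forces in N, time in s.
With the tool pointing down it reaches from about 0.3 to 0.775 m from the base axis. Payload 14.6 kg.
Tool frame: the origin (TCP) lies at the very end of the fingers, on their centre line; the grasp point (between the pads) lies 19 mm behind it; z points along the fingers, y is the line along which they close (so a half turn about z gives the same grasp; the last joint's range is limited). The gripper opens to 94 mm and grips with 3 to 60 N. Pads are 16 mm wide; open, the fingers measure 119 mm over their backs; the gripper's body (75 mm by 177 mm) begins 78 mm behind the grasp point.
Start: joints at [1.249, 0.3, 1.521, -0, 1.321, -0.067], TCP at [0.139, 0.532, 0.205] pointing down, gripper open.
Joint ranges: [-3.03, 3.03], [-0.79, 2.21], [0.23, 2.52], [-1.04, 4.18], [0, 3.07], [-2.55, 2.55]. Speed limits (rad/s): [2.22, 2.22, 2.57, 3.14, 3.14, 3.14].

### API

Orientations are given as [roll, pitch, yaw] about the fixed x, y, z axes, in that order (R = Rz(yaw) Ry(pitch) Rx(roll)).
In Python, from station import ctrl, cams gives the robot as it stands. The module is installed in compiled form; this text tells all that it offers.
- The arm moves only by the tool arm_command, never from a script. Its argument "plan" is a list that holds one entry, the list of rows, each a list of 7 numbers: the shift along the tool's x, y, z in normalised numbers (1 is 100 cm), then the turn, a rotation vector about the tool's x, y, z in fractions of the full range, 1 being 120 degrees, then the closure, from -1 (fully open) to 1 (shut). A call has 1 to 12 rows; each row is the pose to reach, as a shift and turn from the pose commanded when the call began, along the tool's axes at that moment; what a row does not reach only later rows make up. A row lasts 1/10 s, in which the tool goes at most 50 mm and 8.59 degrees, less where a joint would pass 70% of its speed; a pose out of reach is approached as far as the arm can. A shift or turn number past 1, either way, is cut back to 1. A call with a gripper value outside its range is refused whole. The fingers move at their own pace and stop on an object; "squeeze" is the grip in N (left out, the last holds). Time passes only in rows, so rows that repeat a pose let the fingers close. It gives the time, the measured TCP pose, the force, the opening and the grip force at its end, in the units of the state.
- ctrl.get_obs(): the state, without advancing time (a new reading comes with each control period).
- cams.camera(name): name is "side" or "top"; returns (picture, depth): 400x640x3 uint8, blue, green, red; 400x640 float32, m along the optical axis (not along the pixel's ray), 0 where there is no reading.
- cams.camera_info(name): a dict with "fx", "fy", "cx", "cy" (pixels), "world_to_cam" (4x4, takes a point from world to camera coordinates). Camera axes: x right, y down, z forward; pixel columns grow to the right and rows downward; lengths in m; the calibration is good to about 2 mm. A picture is of the moment at which its call begins. camera_info takes no time and is no camera call.
- ctrl.hand_in(): hands the job in; it is judged then, once.
The state is a dict: "time_s": time; "qpos": joint angles; "joint_vel": joint speeds; "tau": joint torques, N m; "ee_pos": TCP position; "eef_rot": TCP orientation; "force": force on the tool from outside, world axes, zero at the start; "moment": the same for the moment, N m; "grip_width": finger opening in m; "grip_force": force on a finger pad.
Only numpy, scipy, OpenCV 4.12 (cv2) and the standard library are available. Lean on these libraries where they do the work, as an engineer would, in place of code of your own. Each camera call takes 0.05 s, during which the arm holds its last target. There are 200 camera calls.

### The job

Take the larger of the two bronze sleeves out of the tray and press it, thin end down, into the bore of the white lamp socket on the desk until you feel its shoulder bottom firmly on the rim, flush all round, then let go of it. The fit is tight, so push steadily, but stop once it bottoms: the casting cracks under a push of much over 30 N. Leave the thinner sleeve and the screwdriver where they are.

Things in the scene. Friction and masses are not known exactly. Their poses are not given: they have to be found in the camera images.
- sleeve: the larger bronze sleeve, standing upright in the tray; 47 mm tall, 0.15 to 0.27 kg. Origin at the centre of its foot, z up along its axis. From the foot up: spigot 28 mm diameter, 26 mm long (lowest 3 mm tapered to 25 mm); flange (shoulder) 44 mm diameter, 5 mm thick; hub 30 mm diameter, 16 mm tall, to grip. A 16 mm hole runs through it (look only)
- sleeve_shoulder (a point): centre of the underside of the larger sleeve's flange, 26 mm above its foot
- thin_sleeve: the thinner bronze sleeve, also upright in the tray, not wanted: same heights but spigot 20 mm, flange 34 mm, hub 22 mm diameter. Origin at the centre of its foot
- tray: low dark wooden tray, fixed to the desk, 110 x 210 x 16 mm, walls and floor 5 mm; origin under its centre, long side along its y. The sleeves stand about 96 mm apart along that y, in either order
- socket: white metal lamp socket screwed fast to the desk: round foot 110 mm diameter, 8 mm thick, with a boss 64 mm diameter rising to 50 mm above the desk. Origin under its centre, z up
- bore_mouth (a point): centre of the bore's mouth in the boss's flat top. Bore 29.5 mm diameter, 42 mm deep, upright. The spigot enters freely for about 13 mm; then four steel springs in the bore grip it and it must be pushed, with 3 N rising to 7 to 14 N, the rest of the way; it stays where left. When the shoulder meets the rim it stops dead and the force rises steeply (a 20 to 25 N push is a firm seat)
- screwdriver: screwdriver lying on the desk, to be left alone; origin at its middle, below
Mind the look-alikes: they are no part of the job. What is shaped like the sleeve but blue, red or turquoise is not meant.

How it is judged:
On the way, in this order (a step that is already met when the one before it is completed fails the run):
1. the larger sleeve is started upright in the bore, its foot at least 4 mm below the rim (z of sleeve in the frame of bore_mouth below -0.004 m and horizontal distance between sleeve and bore_mouth below 0.004 m and angle between sleeve's own z axis and vertical below 0.15 rad), for 0.05 s.
2. its shoulder is pressed flush on the rim and bears on it with more than 4 N (z of sleeve_shoulder in the frame of bore_mouth below 0.0015 m and horizontal distance between sleeve_shoulder and bore_mouth below 0.003 m and angle between sleeve's own z axis and vertical below 0.05 rad and contact force between sleeve and socket above 4 N), for 0.1 s.
At the end, for the whole second after the job is handed in: The larger sleeve stands in the bore, shoulder within 1.5 mm of the rim, within 3 mm of the bore's axis and upright within 0.05 rad, at rest and let go (z of sleeve_shoulder in the frame of bore_mouth below 0.0015 m and horizontal distance between sleeve_shoulder and bore_mouth below 0.003 m and angle between sleeve's own z axis and vertical below 0.05 rad and linear speed of sleeve below 0.01 m/s and contact force between the fingers and sleeve below 0.1 N); the robot touches nothing.
It fails at once if the sleeve's contact forces on the socket's metal (rim and bore wall added up, without the springs) pass 55 N, as a push well over 30 N brings about (contact force between sleeve and socket above 55 N).
It fails at once if the robot itself pushes on the socket with more than 15 N (contact force between any of the fingers, the arm and socket above 15 N).
It fails at once if the thin sleeve or the screwdriver is moved by more than 15 mm (distance of any of thin_sleeve, screwdriver from where it was at the start of the episode above 0.015 m).
It also fails if it takes over 48 s, if anything falls off the work surface, if the arm or the gripper's body presses on something with over 40 N, if the wrist force passes 120 N, or if a joint passes its speed limit or range.

## Working session

There is one attempt and no reset: what is moved stays moved. The work goes in short steps, Python scripts to look and compute and a tool call to move; the robot and the scene stay as the last step left them, time stands still between calls to the robot, and variables do not carry over. Pictures are saved under pics/ and viewed, at most 10 in all, crops included, and the job is handed in when it is done.

Besides the shell and the picture viewer there is one more tool, called after ">>>" as name([rows], argument=value, ...), one row to a line, values as JSON. arm_command: Moves the arm, as the interface text tells. Its arguments: {"type":"object","properties":{"plan":{"type":"array"},"squeeze":{"type":"number"}},"required":["plan"]}

```bash
mkdir -p pics
python3 - <<'E'
from station import ctrl,cams
import cv2,numpy as np
for n in("top","side"):
    p,d=cams.camera(n); cv2.imwrite(f"pics/{n}0.png",p); np.save(f"pics/{n}0.npy",d)
    i=cams.camera_info(n); print(n,i["fx"],i["fy"],i["cx"],i["cy"],np.round(i["world_to_cam"],3).tolist())
o=ctrl.get_obs(); print(o)
E
```

```text
top 469.56789688792225 469.56789688792225 319.0894835081292 208.26811426401056 [[0.014, -1.0, -0.019, 0.032], [-0.993, -0.012, -0.119, 0.52], [0.118, 0.02, -0.993, 0.842], [0.0, 0.0, 0.0, 1.0]]
side 412.87216538469073 412.87216538469073 317.4596730559958 199.75410693283402 [[-0.999, -0.035, 0.009, 0.513], [-0.031, 0.712, -0.702, 0.038], [0.018, -0.702, -0.712, 0.861], [0.0, 0.0, 0.0, 1.0]]
{'time_s': 0.1, 'qpos': array([ 1.24942704e+00,  3.00388997e-01,  1.52155224e+00,  1.05630066e-06,
        1.32071232e+00, -6.66096251e-02]), 'joint_vel': array([ 0.00118749, -0.00099327, -0.00157892,  0.00160691,  0.0009652 ,
       -0.00154137]), 'tau': array([ 2.75064049e-03, -5.32645833e+01, -3.53280973e+01,  7.09920796e-02,
        2.35831324e-02, -5.65484333e-05]), 'ee_pos': array([0.13853465, 0.53200554, 0.20494357]), 'eef_rot': array([-3.14053416e+00, -7.16354594e-05,  2.88683270e+00]), 'force': array([-0.53897189,  0.03197912,  0.08890368]), 'moment': array([ 0.02419767,  0.04059037, -0.0080752 ]), 'grip_force': 0.0, 'grip_width': 0.09374430301859257}
```

View pics/top0.png

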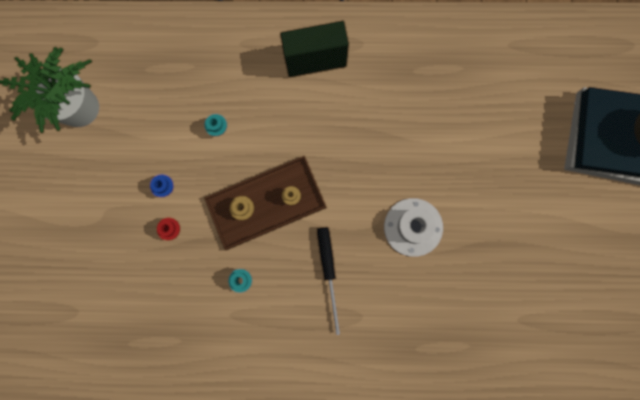

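View pics/side0.png

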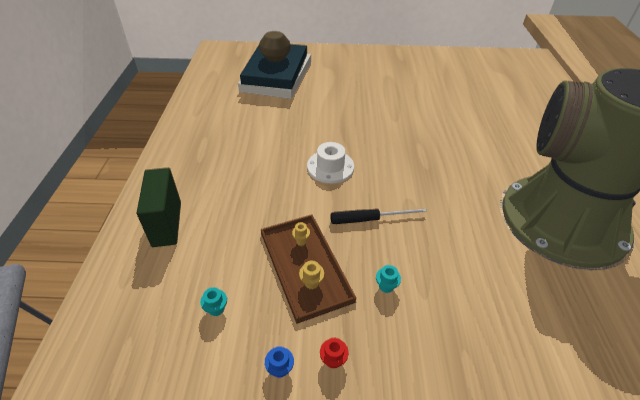

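Top view: candidates are the larger bronze sleeve (241,208), the thin bronze sleeve (291,195), turquoise ones (215,125) and (240,281), blue (162,186) and red (168,229). The wanted one is the bronze with the wider flange at (241,208), which is (311,275) in the side view. The socket is at (414,227) and the screwdriver at (328,280).

```bash
cat > h.py <<'E'
import numpy as np,cv2
from station import ctrl,cams
def ray(n,uv,z):
    i=cams.camera_info(n);T=np.array(i["world_to_cam"]);R,t=T[:3,:3],T[:3,3]
    c=-R.T@t;uv=np.atleast_2d(uv).astype(float)
    d=np.c_[(uv[:,0]-i["cx"])/i["fx"],(uv[:,1]-i["cy"])/i["fy"],np.ones(len(uv))]@R
    return c+d*((z-c[2])/d[:,2])[:,None]
def cloud(n,depth):
    i=cams.camera_info(n);T=np.array(i["world_to_cam"]);v,u=np.mgrid[:400,:640]
    P=np.stack([(u-i["cx"])/i["fx"]*depth,(v-i["cy"])/i["fy"]*depth,depth],-1)
    return (P-T[:3,3])@T[:3,:3]
def fitc(xy):
    c,r=cv2.minEnclosingCircle(xy.astype(np.float32)*1000);return np.round(c,1),round(r,1)
E
python3 - <<'E'
from h import *
W=dict(top=dict(big=(241,208),thin=(291,195),sock=(414,227)),side=dict(big=(311,275),thin=(301,234),sock=(330,157)))
for n in W:
    p=cv2.imread(f"pics/{n}0.png");P=cloud(n,np.load(f"pics/{n}0.npy"));hsv=cv2.cvtColor(p,cv2.COLOR_BGR2HSV)
    for k,(u,v) in W[n].items():
        r=30 if k!="sock" else 45
        m=np.zeros((400,640),bool);m[v-r:v+r,u-r:u+r]=1
        col=((hsv[...,1]<60)&(hsv[...,2]>90)) if k=="sock" else ((hsv[...,0]>18)&(hsv[...,0]<30)&(hsv[...,1]>110)&(hsv[...,2]>90))
        zz=P[...,2];
        for a,b in ([(.044,.056),(.004,.012)] if k=="sock" else [(.046,.058),(.028,.04)]):
            s=m&(zz>a)&(zz<b)&(col if k=="sock" else True)
            if s.sum()>4:
                q=P[s];print(n,k,(a,b),s.sum(),"zmed",round(np.median(q[:,2])*1000,1),"bbox mid",np.round((q[:,:2].max(0)+q[:,:2].min(0))*500,1),"size",np.round(np.ptp(q[:,:2],0)*1000),"circ",fitc(q[:,:2]))
    # colour-contour ellipses onto planes
p=cv2.imread("pics/top0.png");q=cv2.imread("pics/side0.png")
a=cv2.resize(p[150:270,190:450],None,fx=3,fy=3,interpolation=2);b=cv2.resize(q[130:300,250:450],None,fx=2,fy=2)
a=a[:,:780];out=np.zeros((600,800,3),np.uint8);out[:360,:780]=a
b=cv2.resize(q[205:300,255:375],None,fx=2.5,fy=2.5);out[360:360+b.shape[0],:b.shape[1]]=b[:240]
b=cv2.resize(q[135:190,290:370],None,fx=4,fy=4);out[360:580,320:640]=b
cv2.imwrite("pics/crop1.png",out)
E
```

```text
top big (0.046, 0.058) 163 zmed 51.5 bbox mid [518.5 182.3] size [29. 29.] circ (array([518.6, 182.2]), 15.0)
top big (0.028, 0.04) 216 zmed 35.3 bbox mid [518.5 182.6] size [42. 44.] circ (array([518.8, 182.4]), 22.1)
top thin (0.046, 0.058) 87 zmed 50.8 bbox mid [542.4  90.6] size [21. 20.] circ (array([542.8,  90.4]), 10.7)
top thin (0.028, 0.04) 148 zmed 35.5 bbox mid [543.1  90. ] size [33. 32.] circ (array([543.3,  90.5]), 16.9)
top sock (0.044, 0.056) 785 zmed 49.2 bbox mid [ 489.7 -140.7] size [62. 63.] circ (array([ 489.3, -140.8]), 32.1)
top sock (0.004, 0.012) 1508 zmed 8.3 bbox mid [ 489.7 -140.6] size [107. 109.] circ (array([ 489.2, -141. ]), 55.1)
side big (0.046, 0.058) 195 zmed 51.5 bbox mid [518.3 182.4] size [28. 30.] circ (array([517.6, 182.9]), 15.8)
side big (0.028, 0.04) 229 zmed 35.8 bbox mid [518.2 185.9] size [42. 38.] circ (array([518.4, 182.9]), 22.6)
side thin (0.046, 0.058) 127 zmed 51.5 bbox mid [529.6 126.8] size [46. 95.] circ (array([526.2, 126.2]), 49.9)
side thin (0.028, 0.04) 124 zmed 35.6 bbox mid [542.5  93. ] size [33. 29.] circ (array([541.3,  90.9]), 17.6)
side sock (0.044, 0.056) 377 zmed 49.6 bbox mid [ 489.1 -140.5] size [61. 65.] circ (array([ 488.8, -140.7]), 33.3)
side sock (0.004, 0.012) 629 zmed 8.9 bbox mid [ 489.  -133.1] size [108.  97.] circ (array([ 487.7, -140.1]), 56.2)
```

View pics/crop1.png

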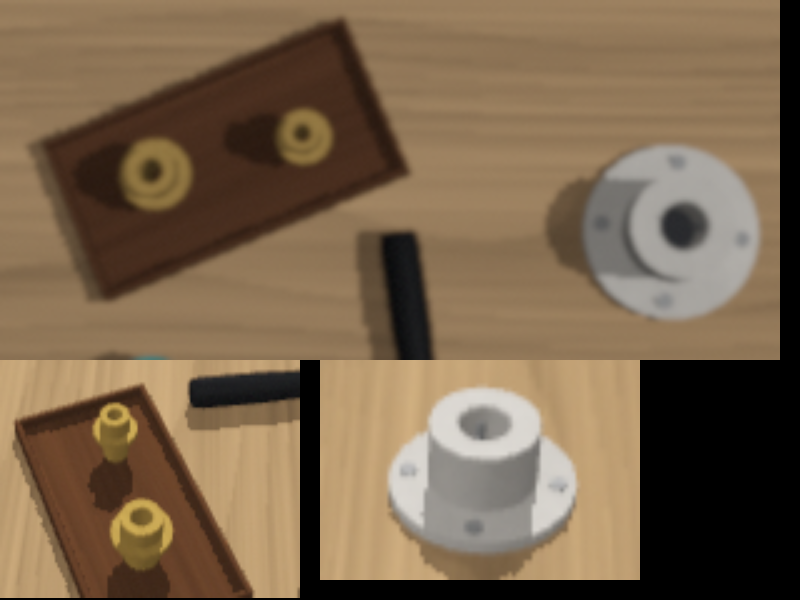

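The crop confirms it. The bronze sleeve at left in the tray has the 44 mm flange (15 mm hub radius measured), so it is the larger one, and the bore opens upward at (685,225) in the crop. Measured: sleeve at (518.4, 182.5) mm, socket at (489.3, -140.7) mm. I'll move above the sleeve now.

Units first: shifts go in shares of 100 cm and turns go in shares of 120 degrees. So -456 mm is -0.456, -243 mm is -0.243.

>>> arm_command([
  [[-0.456, -0.243, 0.085, 0, 0, 0, -1], [-0.456, -0.243, 0.085, 0, 0, 0, -1], [-0.456, -0.243, 0.085, 0, 0, 0, -1], [-0.456, -0.243, 0.085, 0, 0, 0, -1], [-0.456, -0.243, 0.085, 0, 0, 0, -1], [-0.456, -0.243, 0.085, 0, 0, 0, -1], [-0.456, -0.243, 0.085, 0, 0, 0, -1], [-0.456, -0.243, 0.085, 0, 0, 0, -1], [-0.456, -0.243, 0.085, 0, 0, 0, -1], [-0.456, -0.243, 0.085, 0, 0, 0, -1], [-0.456, -0.243, 0.085, 0, 0, 0, -1], [-0.456, -0.243, 0.085, 0, 0, 0, -1]],
])

```text
time_s: 1.3
ee_pos: [0.5199, 0.1799, 0.1193]
eef_rot: [-3.141, -0.001, 2.883]
force: [-0.9, 0.3, -0.0]
grip_width: 0.094
grip_force: 0.0
```

To row units: 30 mm is 0.03.

>>> arm_command([
  [[0, 0, 0, 0, 0, 0, -1], [0, 0, 0.03, 0, 0, 0, -1], [0, 0, 0.03, 0, 0, 0, -1], [0, 0, 0.03, 0, 0, 0, -1]],
])

```text
time_s: 1.7
ee_pos: [0.518, 0.1829, 0.0909]
eef_rot: [-3.141, -0.001, 2.888]
force: [0.6, 0.5, 1.2]
grip_width: 0.0941
grip_force: 0.0
```

To row units: 51 mm is 0.051, 45 mm is 0.045.

>>> arm_command([
  [[0, 0, 0.025, 0, 0, 0, -1], [0, 0, 0.045, 0, 0, 0, -1], [0, 0, 0.051, 0, 0, 0, -1], [0, 0, 0.051, 0, 0, 0, -1], [0, 0, 0.051, 0, 0, 0, -1]],
])

```text
time_s: 2.2
ee_pos: [0.5192, 0.1825, 0.0409]
eef_rot: [3.141, 0.001, 2.887]
force: [0.6, 0.4, 0.3]
grip_width: 0.094
grip_force: 0.0
```

>>> arm_command([
  [[0, 0, 0, 0, 0, 0, 1], [0, 0, 0, 0, 0, 0, 1], [0, 0, 0, 0, 0, 0, 1], [0, 0, 0, 0, 0, 0, 1], [0, 0, 0, 0, 0, 0, 1], [0, 0, 0, 0, 0, 0, 1], [0, 0, 0, 0, 0, 0, 1], [0, 0, 0, 0, 0, 0, 1], [0, 0, 0, 0, 0, 0, 1], [0, 0, 0, 0, 0, 0, 1]],
], squeeze=40)

```text
time_s: 3.2
ee_pos: [0.5186, 0.1822, 0.0394]
eef_rot: [-3.142, -0.0, 2.887]
force: [-0.4, 0.4, -0.1]
grip_width: 0.0288
grip_force: 40.0
```

To row units: -75 mm is -0.075, -40 mm is -0.04.

>>> arm_command([
  [[0, 0, -0.01, 0, 0, 0, 1], [0, 0, -0.04, 0, 0, 0, 1], [0, 0, -0.075, 0, 0, 0, 1], [0, 0, -0.075, 0, 0, 0, 1], [0, 0, -0.075, 0, 0, 0, 1], [0, 0, -0.075, 0, 0, 0, 1], [0, 0, -0.075, 0, 0, 0, 1]],
])

```text
time_s: 3.9
ee_pos: [0.5181, 0.182, 0.1133]
eef_rot: [-3.141, -0.002, 2.887]
force: [0.6, 0.7, -2.7]
grip_width: 0.0288
grip_force: 40.0
```

To row units: -320 mm is -0.32, -312 mm is -0.312.

>>> arm_command([
  [[-0.004, -0.025, 0, 0, 0, 0, 1], [-0.011, -0.065, 0, 0, 0, 0, 1], [-0.018, -0.11, 0, 0, 0, 0, 1], [-0.026, -0.155, 0, 0, 0, 0, 1], [-0.033, -0.2, 0, 0, 0, 0, 1], [-0.041, -0.245, 0, 0, 0, 0, 1], [-0.048, -0.29, 0, 0, 0, 0, 1], [-0.052, -0.312, 0, 0, 0, 0, 1], [-0.053, -0.32, 0, 0, 0, 0, 1], [-0.053, -0.32, 0, 0, 0, 0, 1], [-0.053, -0.32, 0, 0, 0, 0, 1], [-0.053, -0.32, 0, 0, 0, 0, 1]],
])

```text
time_s: 5.1
ee_pos: [0.4894, -0.1397, 0.1143]
eef_rot: [3.141, -0.0, 2.888]
force: [0.1, -0.8, -2.4]
grip_width: 0.0292
grip_force: 40.0
```

Run:
```python
from h import *
o=ctrl.get_obs();print(o["ee_pos"],o["eef_rot"],o["force"],o["moment"])
for n in("side","top"):
    p,d=cams.camera(n);cv2.imwrite(f"pics/{n}1.png",p);P=cloud(n,d);hsv=cv2.cvtColor(p,cv2.COLOR_BGR2HSV)
    col=(hsv[...,0]>17)&(hsv[...,0]<32)&(hsv[...,1]>120)&(hsv[...,2]>60)&(d>0)&(abs(P[...,0]-.489)<.05)&(abs(P[...,1]+.141)<.05)&(P[...,2]>.06)
    if col.sum()<5: print(n,"none");continue
    q=P[col];print(n,col.sum(),np.round(np.percentile(q,[0,5,50,95,100],axis=0)*1000,1).tolist())
    for z0 in np.arange(.074,.13,.004):
        s=col&(abs(P[...,2]-z0)<.002)
        if s.sum()>3: w=P[s];print(round(z0,3),s.sum(),np.round([w[:,0].min(),w[:,0].max(),w[:,1].min(),w[:,1].max()],4), fitc(w[:,:2]))
cv2.imwrite("pics/c2.png",cv2.resize(cv2.imread("pics/side1.png")[60:210,230:430],None,fx=4,fy=4))
```

```text
[ 0.48941406 -0.1397226   0.11430562] [ 3.14143943e+00 -3.42166781e-04  2.88824654e+00] [ 0.10115632 -0.79299397 -2.36070317] [-0.00026959  0.01503195  0.05181359]
side 270 [[454.3, -158.8, 81.0], [464.5, -149.0, 84.7], [482.7, -128.7, 110.3], [508.9, -111.9, 240.4], [512.7, -93.1, 244.8]]
0.082 11 [ 0.4758  0.4977 -0.1347 -0.1277] (array([ 486.8, -132.5]), 11.1)
0.086 15 [ 0.476   0.5023 -0.1384 -0.1253] (array([ 489.1, -135.9]), 13.4)
0.09 21 [ 0.476   0.5023 -0.1381 -0.1246] (array([ 489.2, -136.8]), 13.2)
0.094 17 [ 0.4762  0.5024 -0.1366 -0.124 ] (array([ 489.3, -135.1]), 13.2)
0.098 12 [ 0.4786  0.5003 -0.1341 -0.1239] (array([ 489.4, -132.4]), 11.0)
0.106 16 [ 0.4682  0.5068 -0.1328 -0.1181] (array([ 487.5, -130.4]), 19.4)
0.11 80 [ 0.4683  0.5094 -0.1529 -0.1178] (array([ 488.4, -138.5]), 21.6)
0.114 10 [ 0.4749  0.5073 -0.144  -0.1156] (array([ 492.2, -132.5]), 19.0)
0.118 7 [ 0.4751  0.4816 -0.1332 -0.1235] (array([ 478.3, -128.3]), 5.8)
0.122 9 [ 0.4753  0.4819 -0.1453 -0.1255] (array([ 481.7, -135.4]), 9.9)
0.126 22 [ 0.4755  0.482  -0.1536 -0.126 ] (array([ 480.8, -139.8]), 13.8)
top none
```

View pics/c2.png

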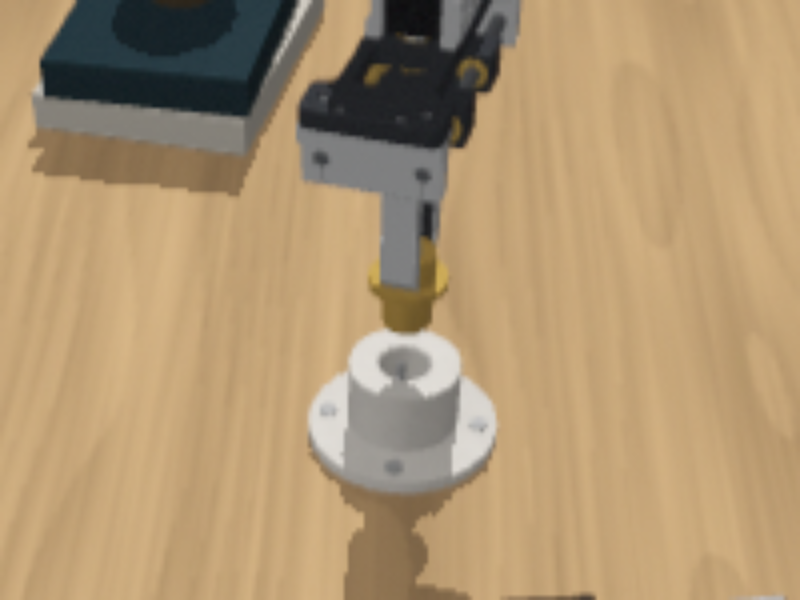

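The side crop shows the sleeve held upright above the socket, with the spigot at (405,310) over the bore at (403,362). The spigot centre in x is 489.2, which matches the bore. I'll come down to just above the rim.

To row units: 26 mm is 0.026, 20 mm is 0.02.

>>> arm_command([
  [[0, 0, 0.01, 0, 0, 0, 1], [0, 0, 0.02, 0, 0, 0, 1], [0, 0, 0.026, 0, 0, 0, 1], [0, 0, 0.026, 0, 0, 0, 1], [0, 0, 0.026, 0, 0, 0, 1]],
])

```text
time_s: 5.7
ee_pos: [0.4893, -0.1409, 0.0883]
eef_rot: [3.142, -0.0, 2.887]
force: [0.3, 0.0, -1.5]
grip_width: 0.0288
grip_force: 40.0
```

Run:
```python
from h import *
o=ctrl.get_obs();print(o["ee_pos"],o["eef_rot"],o["force"],o["moment"])
p,d=cams.camera("side");P=cloud("side",d);hsv=cv2.cvtColor(p,cv2.COLOR_BGR2HSV)
reg=(d>0)&(abs(P[...,0]-.489)<.05)&(abs(P[...,1]+.141)<.05)
br=reg&(hsv[...,0]>17)&(hsv[...,0]<32)&(hsv[...,1]>120)
for a,b in((.052,.06),(.06,.072),(.078,.088)):
    w=P[br&(P[...,2]>a)&(P[...,2]<b)];print(a,len(w),np.round([w[:,0].min(),w[:,0].max(),w[:,1].min(),w[:,1].max()],4))
cv2.imwrite("pics/c3.png",cv2.resize(p[90:190,270:390],None,fx=5,fy=5))
```

```text
[ 0.48925663 -0.14088859  0.0882819 ] [ 3.14154527e+00 -4.17968979e-04  2.88673962e+00] [ 0.29253076  0.00981122 -1.49134655] [-0.06310748  0.02460074  0.05537957]
0.052 13 [ 0.477   0.4993 -0.1338 -0.1263]
0.06 47 [ 0.4772  0.4996 -0.1361 -0.1258]
0.078 97 [ 0.4671  0.5091 -0.1516 -0.1178]
```

View pics/c3.png

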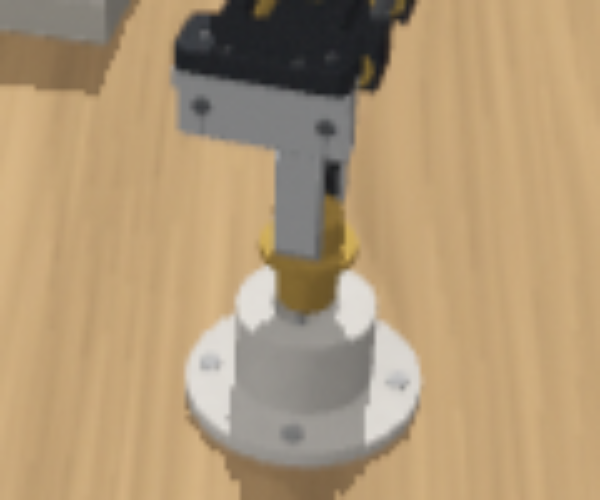

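The crop shows the spigot centred over the boss at (305,300), with the foot just above the rim. Next I start it in the bore gently.

>>> arm_command([
  [[0, 0, 0.002, 0, 0, 0, 1], [0, 0, 0.004, 0, 0, 0, 1], [0, 0, 0.005, 0, 0, 0, 1], [0, 0, 0.006, 0, 0, 0, 1], [0, 0, 0.006, 0, 0, 0, 1]],
])

```text
time_s: 6.25
ee_pos: [0.4892, -0.1409, 0.0823]
eef_rot: [3.142, -0.0, 2.887]
force: [0.1, 0.6, -1.8]
grip_width: 0.0288
grip_force: 40.0
```

>>> arm_command([
  [[0, 0, 0.002, 0, 0, 0, 1], [0, 0, 0.004, 0, 0, 0, 1], [0, 0, 0.006, 0, 0, 0, 1], [0, 0, 0.008, 0, 0, 0, 1], [0, 0, 0.009, 0, 0, 0, 1], [0, 0, 0.009, 0, 0, 0, 1]],
])

```text
time_s: 6.85
ee_pos: [0.4892, -0.1409, 0.0733]
eef_rot: [3.142, -0.0, 2.887]
force: [0.1, -0.5, -1.6]
grip_width: 0.0288
grip_force: 40.0
```

To row units: 9 mm is 0.009, 8 mm is 0.008.

>>> arm_command([
  [[0, 0, 0.002, 0, 0, 0, 1], [0, 0, 0.004, 0, 0, 0, 1], [0, 0, 0.006, 0, 0, 0, 1], [0, 0, 0.008, 0, 0, 0, 1], [0, 0, 0.009, 0, 0, 0, 1], [0, 0, 0.009, 0, 0, 0, 1]],
])

```text
time_s: 7.45
ee_pos: [0.4898, -0.1411, 0.0651]
eef_rot: [-3.141, 0.002, 2.887]
force: [0.5, -0.7, 4.0]
grip_width: 0.0289
grip_force: 40.0
```

To row units: 4 mm is 0.004, 3 mm is 0.003.

>>> arm_command([
  [[0, 0, 0.001, 0, 0, 0, 1], [0, 0, 0.002, 0, 0, 0, 1], [0, 0, 0.003, 0, 0, 0, 1], [0, 0, 0.004, 0, 0, 0, 1], [0, 0, 0.004, 0, 0, 0, 1]],
], squeeze=60)

```text
time_s: 7.95
ee_pos: [0.4899, -0.1412, 0.0613]
eef_rot: [-3.141, 0.002, 2.887]
force: [-1.1, -0.1, 8.0]
grip_width: 0.0287
grip_force: 60.0
```

>>> arm_command([
  [[0, 0, 0.0007, 0, 0, 0, 1], [0, 0, 0.0014, 0, 0, 0, 1], [0, 0, 0.002, 0, 0, 0, 1], [0, 0, 0.002, 0, 0, 0, 1]],
])

```text
time_s: 8.35
ee_pos: [0.4899, -0.1412, 0.0594]
eef_rot: [-3.141, 0.002, 2.887]
force: [-1.5, -0.0, 9.9]
grip_width: 0.0288
grip_force: 60.0
```

To row units: 0.8 mm is 0.0008, 0.4 mm is 0.0004.

>>> arm_command([
  [[0, 0, 0.0004, 0, 0, 0, 1], [0, 0, 0.0008, 0, 0, 0, 1], [0, 0, 0.0008, 0, 0, 0, 1]],
])

```text
time_s: 8.65
ee_pos: [0.49, -0.1412, 0.0587]
eef_rot: [-3.141, 0.002, 2.887]
force: [-2.1, 0.1, 11.3]
grip_width: 0.0287
grip_force: 60.0
```

To row units: 0.6 mm is 0.0006, 0.3 mm is 0.0003.

>>> arm_command([
  [[0, 0, 0.0003, 0, 0, 0, 1], [0, 0, 0.0006, 0, 0, 0, 1], [0, 0, 0.0006, 0, 0, 0, 1]],
])

```text
time_s: 8.95
ee_pos: [0.49, -0.1412, 0.0584]
eef_rot: [-3.141, 0.002, 2.887]
force: [-4.3, 1.3, 14.8]
grip_width: 0.0288
grip_force: 60.0
```

To row units: 0.5 mm is 0.0005, 0.3 mm is 0.0003.

>>> arm_command([
  [[0, 0, 0.0003, 0, 0, 0, 1], [0, 0, 0.0005, 0, 0, 0, 1], [0, 0, 0.0005, 0, 0, 0, 1]],
])

```text
time_s: 9.25
ee_pos: [0.49, -0.1412, 0.0583]
eef_rot: [-3.141, 0.002, 2.887]
force: [-5.9, 1.5, 21.3]
grip_width: 0.0285
grip_force: 60.0
```

To row units: 0.2 mm is 0.0002.

>>> arm_command([
  [[0, 0, 0.0002, 0, 0, 0, 1], [0, 0, 0.0002, 0, 0, 0, 1], [0, 0, 0.0002, 0, 0, 0, 1]],
])

```text
time_s: 9.55
ee_pos: [0.49, -0.1412, 0.0583]
eef_rot: [-3.141, 0.002, 2.887]
force: [-8.1, 2.6, 23.3]
grip_width: 0.0286
grip_force: 60.0
```

It has bottomed: motion stopped at the predicted height and the push rose to 23 N. I'll unload and then open.

To row units: -1.8 mm is -0.0018, -1 mm is -0.001.

>>> arm_command([
  [[0, 0, -0.001, 0, 0, 0, 1], [0, 0, -0.0018, 0, 0, 0, 1], [0, 0, -0.0018, 0, 0, 0, 1]],
])

```text
time_s: 9.85
ee_pos: [0.4897, -0.1411, 0.0585]
eef_rot: [-3.141, 0.001, 2.887]
force: [0.9, -1.0, 4.7]
grip_width: 0.0287
grip_force: 60.0
```

>>> arm_command([
  [[0, 0, 0, 0, 0, 0, -0.2], [0, 0, 0, 0, 0, 0, -1], [0, 0, 0, 0, 0, 0, -1], [0, 0, 0, 0, 0, 0, -1], [0, 0, 0, 0, 0, 0, -1], [0, 0, 0, 0, 0, 0, -1], [0, 0, 0, 0, 0, 0, -1]],
])

```text
time_s: 10.55
ee_pos: [0.4893, -0.1408, 0.0581]
eef_rot: [3.142, -0.0, 2.887]
force: [-0.3, 0.5, -0.4]
grip_width: 0.0814
grip_force: 0.0
```

To row units: 200 mm is 0.2, 180 mm is 0.18.

>>> arm_command([
  [[0, 0, -0.01, 0, 0, 0, -1], [0, 0, -0.04, 0, 0, 0, -1], [0, 0, -0.08, 0, 0, 0, -1], [0, 0.1, -0.1, 0, 0, 0, -1], [0, 0.14, -0.1, 0, 0, 0, -1], [0, 0.18, -0.1, 0, 0, 0, -1], [0, 0.2, -0.1, 0, 0, 0, -1], [0, 0.2, -0.1, 0, 0, 0, -1], [0, 0.2, -0.1, 0, 0, 0, -1], [0, 0.2, -0.1, 0, 0, 0, -1]],
])

```text
time_s: 11.55
ee_pos: [0.5395, 0.0518, 0.1584]
eef_rot: [-3.141, 0.0, 2.886]
force: [0.0, -0.1, 1.3]
grip_width: 0.0943
grip_force: 0.0
```

Run:
```python
from h import *
o=ctrl.get_obs();print(o["ee_pos"],o["force"],o["grip_width"])
for n in("side","top"):
    p,d=cams.camera(n);P=cloud(n,d);cv2.imwrite(f"pics/{n}9.png",p)
    reg=(d>0)&(abs(P[...,0]-.489)<.06)&(abs(P[...,1]+.141)<.06)
    for a,b in((.052,.059),(.066,.076)):
        w=P[reg&(P[...,2]>a)&(P[...,2]<b)]
        if len(w)>3: print(n,a,len(w),np.round(np.median(w[:,2])*1000,1),np.round(np.ptp(w[:,2])*1000,1),fitc(w[:,:2]))
s=cv2.imread("pics/side9.png")
cv2.imwrite("pics/c4.png",np.hstack([cv2.resize(s[110:210,280:380],(400,400)),cv2.resize(s[120:320,220:420],(400,400))]))
```

```text
[0.53954064 0.05178176 0.15843244] [ 0.02145592 -0.13664897  1.29784302] 0.09426474265230309
side 0.052 109 55.0 6.5 (array([ 490.5, -135.3]), 25.7)
side 0.066 94 70.3 7.5 (array([ 489.1, -140.6]), 15.7)
top 0.052 227 54.3 6.8 (array([ 489.3, -144.8]), 30.8)
top 0.066 169 70.3 6.6 (array([ 490., -141.]), 15.1)
```

View pics/c4.png

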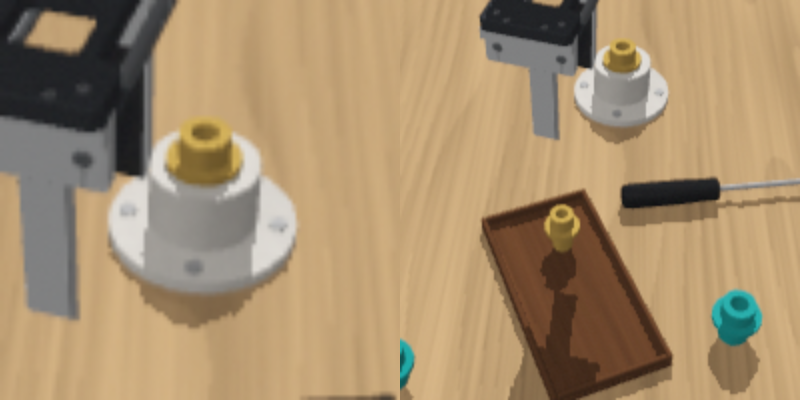

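The left crop shows the flange flush on the white rim at (205,165), upright. The right crop shows the thin sleeve (562,228) and the screwdriver undisturbed and the gripper clear. The hub top measures 70.3 mm, as expected when seated.

```bash
python3 -c "
from station import ctrl
print(ctrl.hand_in())"
```

```text
the job is handed in; nothing more can be done
None
```

The larger bronze sleeve is pressed into the lamp socket with its shoulder on the rim (about 23 N at the stop) and let go; the thin sleeve and screwdriver look untouched, and the job is handed in, though no verdict came back.

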